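# Clip the orange-capped sample tube into the rocking mixer

## Robot

A 7-joint arm with a two-finger parallel gripper is mounted at the origin on the work surface. World frame = base frame: x ahead of the robot, y to its left, z up, the work surface at z = 0. Lengths are in m, angles in degrees, forces in N, time in s.
With the tool pointing down it reaches from about 0.4 to 0.925 m from the base axis. Payload 4.1 kg.
Tool frame: the origin (TCP) lies midway between the tips of the shut fingers; the grasp point (between the pads) lies 19 mm behind it (r.tcp_to_grasp is the x of the grasp point in the tool frame, in m); x points along the fingers, y is the direction in which the jaws open and shut, and the axes are right-handed (so a half turn about x gives the same grasp; the last joint's range is limited). The gripper opens to 85 mm and grips with 20 to 120 N. Pads are 22 mm wide; open, the fingers measure 114 mm over their backs; the gripper's body (76 mm by 85 mm) begins 54 mm behind the grasp point. The pads swing forward as they close: fully open they stand 13 mm farther back than shut.
Start: joints at [-82.105, 22.827, 2.584, 88.041, -1.071, 69.15, -2.905], TCP at [0.152, 0.632, 0.231] pointing down, gripper open.
Joint ranges: [-161.44, 161.44], [-28.35, 127.94], [-78.24, 83.42], [0, 140.83], [-78.03, 258.03], [13.02, 114.36], [-168.23, 168.23]. Speed limits (degrees/s): [147.25, 147.25, 180, 180, 180, 180, 180].

## Interface

Orientations are given as a 3x3 rotation matrix whose columns are the frame's x, y, z axes.
In Python, from cell import r gives the robot as it stands.
- The arm moves only by the tool servo_tool, never from a script. Its argument "moves" is a list of rows, each a list of 7 numbers: the finger opening in m, from 0 to 0.0854, then the shift along the tool's x, y, z in m, then the turn, a rotation vector about the tool's x, y, z in degrees. In form: [[fingers, dx, dy, dz, rx, ry, rz], ...]. A call has 1 to 5 rows; each row shifts and turns the pose as measured when the row begins, along the tool's axes as they then stand; what a row does not reach is not made up. A row lasts 1/12 s, in which the tool goes at most 41.7 mm and 7.16 degrees, less where a joint would pass 70% of its speed; a pose out of reach is approached as far as the arm can. A call with a gripper value outside its range is refused whole. The fingers move at their own pace and stop on an object; "force" is the grip in N (left out, the last holds). Time passes only in rows, so rows that do not move let the fingers close. It gives the time, the measured TCP pose, the force and the opening at its end, in the units of the state.
- r.get_obs(): the state, without advancing time (a new reading comes with each control period).
- r.read_camera(name): name is "scene" or "top"; returns (picture, depth): 400x640x3 uint8, red, green, blue; 400x640 float32, m along the optical axis (not along the pixel's ray), 0 where there is no reading.
- r.calibration(name): a dict with "intrinsics" (3x3 intrinsics, pixels), "view" (4x4, takes a point from world to camera coordinates). Camera axes: x right, y up, looking along -z (the intrinsics and any distortion apply to the point x, -y, -z); pixel columns grow to the right and rows downward; lengths in m; the calibration is good to about 2 mm. A picture is of the moment at which its call begins. calibration takes no time and is no camera call.
- r.finish_job(): hands the job in, once; it reports no verdict.
The state is a dict: "clock": time; "joint_positions": joint angles; "joint_vel": joint speeds; "effort": joint torques, N m; "tcp_pos": TCP position; "orientation": TCP orientation; "force": force on the tool from outside, world axes, zero at the start; "wrist_torque": the same for the moment, N m; "opening": finger opening in m.
Only numpy, scipy, OpenCV 4.12 (cv2) and the standard library are available. Lean on these libraries where they do the work, as an engineer would, in place of code of your own. Each camera call takes 0.05 s, during which the arm holds its last target.

## Task

Take the sample tube with the orange cap from the white rest rack and press it down, lying flat, into the empty spring clip on top of the rocking mixer until the steel spring fingers snap around it and it sits fully home, roughly centred along the clip. Either way round will do. Leave the two blue-capped tubes lying on their rests, and let go of the tube.

Things in the scene. Friction and masses are not known exactly. Their poses are not given: they have to be found in the camera images.
- tube_orange: clear rigid tube, orange cap, 60 g, lying level on the rack, axis 50 mm above the table. Origin on its axis, mid grip; x along the axis to the cap, roll about x arbitrary. Barrel 28 mm diameter from x -75 to 62 mm; cap 34 mm diameter, 62 to 90; tapered end to -88. It rests on two V rests 10 mm wide at x about -40 and 40; free between and below (rack floor 42 mm under its axis).
- tube_blue_a: bystander: tube of the same size and frame with a blue cap. The three tubes lie parallel, 85 mm apart, in any order, on the white rest rack (130 x 250 mm).
- tube_blue_b: bystander: the other blue-capped tube, same size and frame, on the same rack.
- clip_seat (a point): where the tube's axis lies when home in the clip on the fixed mixer; z up, x along the clip. 130 mm above table, 40 above mat. At x -40 and 40 mm, 10 mm wide each: a V rest and steel spring fingers at both sides (y), tops 24 mm above this point, narrowest (21 mm apart) 11 mm above it. Open between them for a gripper. Tube axis meets them 20-25 mm above the point; push 10-20 N, snaps home.

How it is judged:
By the outcome, as a careful person would: the job done as asked, in the order asked, and still so for the second after the job is handed in, with the robot touching nothing.
It also fails if it takes over 38 s, if anything falls off the work surface, if the arm or the gripper's body presses on something with over 40 N, if the wrist force passes 120 N, or if a joint passes its speed limit or range.

## Working session

There is one attempt and no reset: what is moved stays moved. The work goes in short steps, Python scripts to look and compute and a tool call to move; the robot and the scene stay as the last step left them, time stands still between calls to the robot, and variables do not carry over. Pictures are saved under pics/ and viewed, and the job is handed in when it is done.

Besides the shell and the picture viewer there is one more tool, called as name(argument=value, ...) on one line, values as JSON. servo_tool: Moves the arm, as the interface text tells. Its arguments: {"type":"object","properties":{"moves":{"type":"array","items":{"type":"array","items":{"type":"number"}}},"force":{"type":"number"}},"required":["moves"]}

```bash
ls; mkdir -p pics; python3 - <<'E'
from cell import r
import numpy as np,cv2
for n in ("scene","top"):
    im,d=r.read_camera(n); c=r.calibration(n)
    cv2.imwrite(f"pics/{n}0.png",im[:,:,::-1]); np.savez(f"{n}0.npz",im=im,d=d,K=c["intrinsics"],V=c["view"])
    print(n,{k:np.round(v,3) if not isinstance(v,str) else v for k,v in c.items()})
o=r.get_obs();print(o["clock"],o["tcp_pos"],o["orientation"],o["force"],o["opening"],r.tcp_to_grasp)
E
```

```text
pics
scene {'intrinsics': array([[400.109,   0.   , 322.522],
       [  0.   , 400.109, 197.484],
       [  0.   ,   0.   ,   1.   ]]), 'view': array([[ 0.228,  0.974,  0.008, -0.118],
       [-0.842,  0.193,  0.503,  0.4  ],
       [ 0.489, -0.121,  0.864, -1.161],
       [ 0.   ,  0.   ,  0.   ,  1.   ]])}
top {'intrinsics': array([[466.634,   0.   , 316.83 ],
       [  0.   , 466.634, 200.907],
       [  0.   ,   0.   ,   1.   ]]), 'view': array([[ 0.012, -1.   , -0.02 ,  0.008],
       [ 0.996,  0.01 ,  0.089, -0.536],
       [-0.089, -0.021,  0.996, -1.008],
       [ 0.   ,  0.   ,  0.   ,  1.   ]])}
0.1 [0.15234687 0.63128908 0.23034387] [[-2.91649372e-04  2.34510114e-01  9.72113636e-01]
 [-1.78583166e-03  9.72112005e-01 -2.34510256e-01]
 [-9.99998363e-01 -1.80442608e-03  1.35279731e-04]] [0.72392666 0.4273388  0.29360425] 0.08508047800772964 -0.0187
```

View pics/scene0.png

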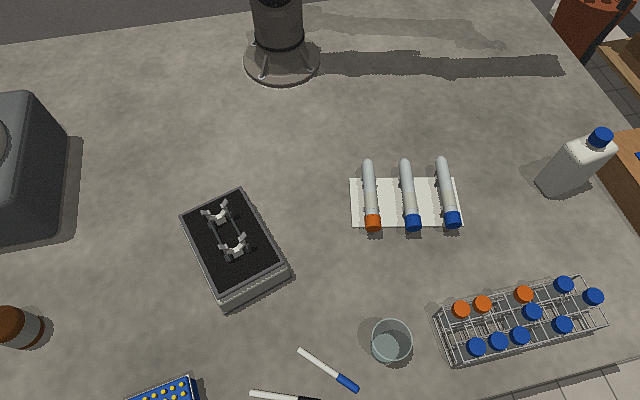

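View pics/top0.png

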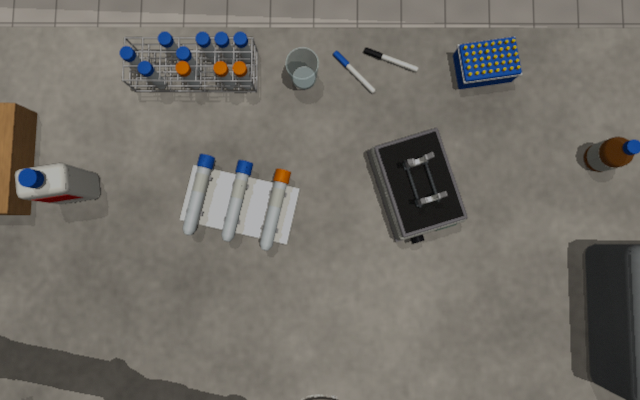

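```bash
cat > h.py <<'E'
import numpy as np,cv2
def pts(n):
    z=np.load(n+".npz");im,d,K,V=z["im"],z["d"],z["K"],z["V"]
    v,u=np.mgrid[0:400,0:640]
    c=np.stack([(u-K[0,2])/K[0,0]*d,-(v-K[1,2])/K[1,1]*d,-d,np.ones_like(d)],-1)
    w=c@np.linalg.inv(V).T
    w=w[...,:3];w[d==0]=np.nan
    return im,w
E
python3 - <<'E'
from h import *
np.set_printoptions(precision=4,suppress=True)
for n in("top0","scene0"):
    im,w=pts(n);i=im.astype(int)
    o=(i[...,0]>140)&(i[...,2]<70)&(i[...,1]<130)&(i[...,0]-i[...,2]>90)&(w[...,2]>.03)&(w[...,2]<.1)&(w[...,0]<.65)
    P=w[o];print(n,"orange",o.sum(),P.mean(0),np.nanmax(P,0),np.nanmin(P,0))
    c=P.mean(0)
    # barrel: points z>.045 <.07 near
    m=(w[...,2]>.042)&(w[...,2]<.075)&(np.hypot(w[...,0]-c[0],w[...,1]-c[1])<.2)&(np.abs(w[...,1]-c[1]+0.25*(w[...,0]-c[0]))<.06)
    Q=w[m];print(m.sum(),np.nanmin(Q,0),np.nanmax(Q,0))
    xy=Q[:,:2]
    mean=xy.mean(0);u,s,vt=np.linalg.svd(xy-mean);a=vt[0]*np.sign(vt[0]@(c[:2]-mean))
    t=(xy-mean)@a;p=(xy-mean)@np.array([-a[1],a[0]])
    print("mean",mean,"axis",a,np.degrees(np.arctan2(a[1],a[0])),t.min(),t.max(),p.min(),p.max())
    for lo in np.arange(-.1,.1,.02):
        k=(t>lo)&(t<lo+.02)
        if k.sum(): print(round(lo,2),k.sum(),p[k].min(),p[k].max(),Q[k,2].max())
    # mixer: mat
    m=(w[...,2]>.08)&(w[...,2]<.2)&(w[...,1]<0)&(w[...,1]>-.4)&(w[...,0]<.75)&(w[...,0]>.4)
    Q=w[m];print("mixer",m.sum(),np.percentile(Q,[0,2,50,98,100],axis=0))
    k=Q[:,2]>.12;print("clip",k.sum(),Q[k].mean(0),Q[k].min(0),Q[k].max(0))
    z=np.load(n+".npz")["im"]
    h=(w[...,2]>.08);
im,w=pts("top0")
cv2.imwrite("pics/crop_top.png",cv2.resize(im[110:260,240:480,::-1],(768,480),interpolation=cv2.INTER_CUBIC))
im,w=pts("scene0")
cv2.imwrite("pics/crop_scene.png",cv2.resize(im[180:310,170:300,::-1],(600,600),interpolation=cv2.INTER_CUBIC))
E
```

```text
top0 orange 130 [0.5871 0.0886 0.0649] [0.6006 0.1015 0.0697] [0.5741 0.0759 0.0575]
1116 [0.4295 0.0726 0.0421] [0.6034 0.1337 0.0697]
mean [0.5185 0.1047] axis [ 0.9778 -0.2095] -12.093962304760547 -0.09175051799350771 0.08449956606946996 -0.016244541861465196 0.018970544025960826
-0.1 55 -0.01102783521626682 0.01211366836542955 0.06586264355924965
-0.08 121 -0.012345365828911914 0.014422029955632618 0.06575932202295798
-0.06 134 -0.016244541861465196 0.018970544025960826 0.06584348437238219
-0.04 121 -0.012397975789162371 0.014622398469567003 0.0667299126808456
-0.02 121 -0.012229434513956876 0.014649119333855562 0.06784767054403673
0.0 123 -0.012872612124155428 0.015132101155254882 0.06647694956907113
0.02 136 -0.016104523163177304 0.018924735389076706 0.06781192387995971
0.04 126 -0.014717181067990224 0.01706307291486382 0.06804060702380099
0.06 147 -0.015497342511053348 0.018101391040428835 0.06918767544965476
0.08 32 -0.01537009092830523 0.018045799712255735 0.06970153724311479
mixer 6443 [[ 0.46   -0.2948  0.0807]
 [ 0.4746 -0.279   0.085 ]
 [ 0.5717 -0.1986  0.0892]
 [ 0.671
[... 656 characters left out ...]
905 0.05503592941867031 0.06517812654711952
-0.02 154 -0.04187879933867728 0.05691232857499004 0.06480737835908024
0.0 164 -0.039135513288239235 0.058443372516117004 0.06602949356081556
0.02 184 -0.03934891697240707 0.05861846307582527 0.0655041903354463
0.04 179 -0.036435057824691135 0.061432777134020886 0.06718239547082883
0.06 244 -0.034846103738182484 0.06162587625678637 0.06739510805874238
0.08 3 -0.0287156549209134 -0.024591062460657762 0.04554466519314193
mixer 6754 [[ 0.4594 -0.2954  0.0807]
 [ 0.4783 -0.2779  0.0844]
 [ 0.5853 -0.1989  0.0882]
 [ 0.6751 -0.1203  0.143 ]
 [ 0.6882 -0.105   0.1549]]
clip 325 [ 0.5753 -0.1998  0.139 ] [ 0.5226 -0.2379  0.1201] [ 0.623  -0.1631  0.1549]
```

View pics/crop_top.png

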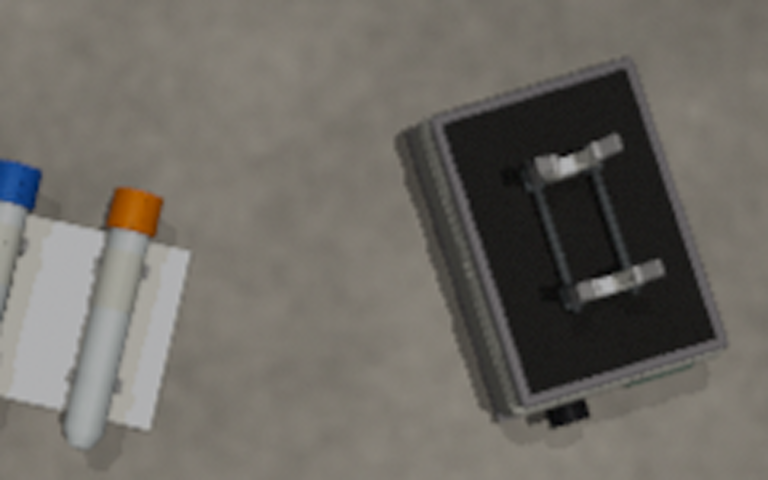

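View pics/crop_scene.png

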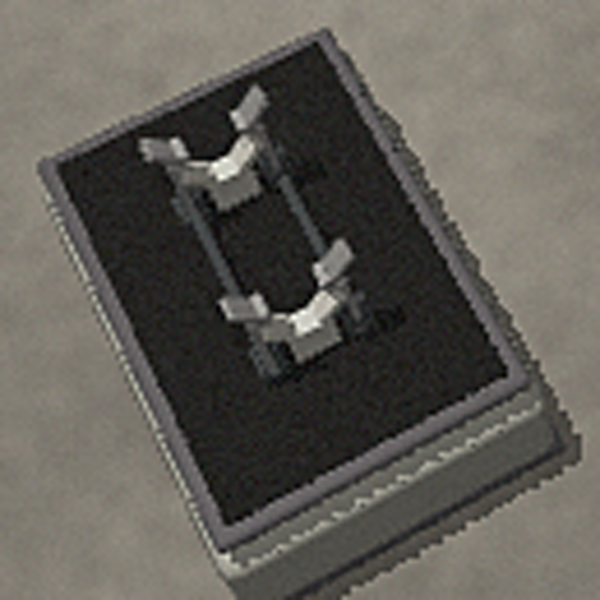

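```bash
python3 - <<'E'
from h import *
np.set_printoptions(precision=4,suppress=True)
for n in("top0","scene0"):
    im,w=pts(n)
    # tube: refit w/ axis -12
    W=w.reshape(-1,3);
    a=np.array([np.cos(np.radians(-12.1)),np.sin(np.radians(-12.1))]);m0=np.array([.5185,.1047])
    for it in range(4):
        pp=(W[:,:2]-m0)@np.array([-a[1],a[0]]);t=(W[:,:2]-m0)@a
        k=(abs(pp)<.0145)&(abs(t)<.11)&(W[:,2]>.055)&(W[:,2]<.08)
        # midline by bins
        tb=[];pb=[]
        for lo in np.arange(-.07,.05,.01):
            s=k&(t>lo)&(t<lo+.01)
            if s.sum()>3:
                # fit circle: z^2 + p^2
                A=np.c_[2*pp[s],2*W[s,2],np.ones(s.sum())];b=pp[s]**2+W[s,2]**2
                x=np.linalg.lstsq(A,b,rcond=None)[0];tb.append(lo+.005);pb.append(x[0])
        f=np.polyfit(tb,pb,1);
        m0=m0+f[1]*np.array([-a[1],a[0]]);th=np.arctan(f[0]);R=np.array([[np.cos(th),-np.sin(th)],[np.sin(th),np.cos(th)]]);a=R@a
    k=(abs((W[:,:2]-m0)@np.array([-a[1],a[0]]))<.018)&(W[:,2]>.042)&(W[:,2]<.08);t=(W[:,:2]-m0)@a;t=t[k&(abs(t)<.12)]
    print(n,m0,a,np.degrees(np.arctan2(a[1],a[0])),t.min(),t.max(),"res",np.std(pb))
    org=m0+a*((t.min()+t.max())/2-.001);print("origin",org)
    # clip : clusters
    k=(W[:,2]>.115)&(W[:,0]>.5)&(W[:,0]<.65)&(W[:,1]>-.26)&(W[:,1]<-.14);Q=W[k]
    _,lab,cen=cv2.kmeans(Q.astype(np.float32),2,None,(3,50,1e-6),5,cv2.KMEANS_PP_CENTERS)
    print("clip 2 clusters",cen,k.sum());dv=cen[0]-cen[1];print(np.degrees(np.arctan2(dv[1],dv[0])),np.linalg.norm(dv[:2]),cen.mean(0))
    _,lab,cen=cv2.kmeans(Q.astype(np.float32),4,None,(3,50,1e-6),9,cv2.KMEANS_PP_CENTERS);print(cen,np.bincount(lab[:,0]))
    for j in range(4): q=Q[lab[:,0]==j];print(q.min(0),q.max(0))
    # mat rectangle
    k=(W[:,2]>.08)&(W[:,2]<.1)&(W[:,0]>.42)&(W[:,0]<.72)&(W[:,1]>-.34)&(W[:,1]<-.05)
    print("mat z",np.median(W[k,2]),cv2.minAreaRect(W[k][:,:2].astype(np.float32)*1000))
    q=Q[Q[:,2]>.12]
    print("clip rect",cv2.minAreaRect(q[:,:2].astype(np.float32)*1000))
E
```

```text
top0 [0.5187 0.1058] [ 0.9768 -0.2143] -12.37541262381306 -0.09177479147965718 0.0844616929904692 res 0.00024417790252220236
origin [0.5142 0.1068]
clip 2 clusters [[ 0.612  -0.1912  0.1375]
 [ 0.5364 -0.2156  0.1384]] 264
17.86825 0.07943688 [ 0.5742 -0.2034  0.138 ]
[[ 0.6159 -0.2031  0.1364]
 [ 0.54   -0.2269  0.1358]
 [ 0.5297 -0.1948  0.1433]
 [ 0.6055 -0.1713  0.1394]] [87 81 44 52]
[ 0.6091 -0.2131  0.1151] [ 0.6245 -0.189   0.1559]
[ 0.5339 -0.2378  0.1151] [ 0.5462 -0.2147  0.1551]
[ 0.5245 -0.2032  0.1178] [ 0.5353 -0.1872  0.1573]
[ 0.6    -0.1832  0.1154] [ 0.613  -0.1629  0.1548]
mat z 0.08895548865778069 ((573.8119506835938, -200.5963592529297), (200.00344848632812, 140.93865966796875), 17.655458450317383)
clip rect ((573.7393798828125, -200.4959716796875), (90.14012908935547, 52.02399444580078), 17.821521759033203)
scene0 [0.5188 0.1062] [ 0.9776 -0.2106] -12.156575251738982 -0.09188342478783063 0.08565262520573291 res 0.00022634337932037242
origin [0.5148 0.1071]
clip 2 clusters [[ 0.5364 -0.2116  0.135 ]
 [ 0.6129 -0.188   0.1351]] 399
-162.85185 0.08005673 [ 0.5747 -0.1998  0.135 ]
[[ 0.5414 -0.2274  0.1354]
 [ 0.6177 -0.2033  0.1357]
 [ 0.5316 -0.1965  0.1345]
 [ 0.608  -0.1723  0.1345]] [ 95 104  99 101]
[ 0.5336 -0.2379  0.1155] [ 0.5475 -0.2181  0.1535]
[ 0.6096 -0.2139  0.1151] [ 0.623  -0.1927  0.1537]
[ 0.5226 -0.2077  0.1152] [ 0.5381 -0.1871  0.1528]
[ 0.6001 -0.1825  0.1153] [ 0.6139 -0.1631  0.1549]
mat z 0.08803195536751146 ((573.7831420898438, -199.99118041992188), (200.48989868164062, 140.04685974121094), 17.74407958984375)
clip rect ((573.1880493164062, -200.20423889160156), (91.86348724365234, 51.65031051635742), 17.52886199951172)
```

```bash
cat > go.py <<'E'
import sys,numpy as np
from cell import r
from scipy.spatial.transform import Rotation as R
np.set_printoptions(precision=4,suppress=True)
# usage: go.py x y z yaw  (target for TCP, tool z heading yaw deg)
x,y,z,yaw=map(float,sys.argv[1:5])
o=r.get_obs();M=np.array(o["orientation"]);p=np.array(o["tcp_pos"])
c,s=np.cos(np.radians(yaw)),np.sin(np.radians(yaw))
T=np.array([[0,-s,c],[0,c,s],[-1,0,0.]])
print("t",o["clock"],"tcp",p,"yawz",np.degrees(np.arctan2(M[1,2],M[0,2])),"F",np.array(o["force"]),"open",o["opening"])
print("shift tool mm",1000*M.T@(np.array([x,y,z])-p),"rotvec deg",R.from_matrix(M.T@T).as_rotvec(degrees=True))
E
python3 go.py .5145 .107 .231 -12.3
python3 - <<'E'
from h import *
for n in("top0","scene0"):
    im,w=pts(n);W=w.reshape(-1,3)
    d=W[:,:2]-[.5738,-.2003];a=np.radians(17.65);x=d@[np.cos(a),np.sin(a)];y=d@[-np.sin(a),np.cos(a)]
    k=(abs(x)<.032)&(abs(y)<.04)
    for lo in np.arange(-.04,.04,.005):
        s=k&(y>=lo)&(y<lo+.005);print(n,round(lo,3),np.round(np.nanpercentile(W[s,2],[0,50,100]),4))
E
```

```text
t 0.1 tcp [0.1523 0.6313 0.2303] yawz -13.56275595432091 F [0.7239 0.4273 0.2936] open 0.08508047800772964
shift tool mm [   0.1745 -424.7403  475.0053] rotvec deg [-1.2628  0.0066  0.1035]
top0 -0.04 [0.0855 0.0897 0.0929]
top0 -0.035 [0.0865 0.0889 0.0938]
top0 -0.03 [0.0861 0.0893 0.0932]
top0 -0.025 [0.0978 0.0998 0.1023]
top0 -0.02 [0.0858 0.098  0.1052]
top0 -0.015 [0.0857 0.0889 0.092 ]
top0 -0.01 [0.0857 0.0893 0.0929]
top0 -0.005 [0.0844 0.0892 0.0923]
top0 -0.0 [0.0846 0.0893 0.0928]
top0 0.005 [0.0851 0.0899 0.094 ]
top0 0.01 [0.0854 0.0894 0.0919]
top0 0.015 [0.0946 0.0999 0.1046]
top0 0.02 [0.0835 0.0901 0.1034]
top0 0.025 [0.0855 0.089  0.0928]
top0 0.03 [0.0855 0.0891 0.0947]
top0 0.035 [0.0858 0.0892 0.0925]
scene0 -0.04 [0.0854 0.0882 0.0916]
scene0 -0.035 [0.086  0.0883 0.0914]
scene0 -0.03 [0.0861 0.0884 0.0911]
scene0 -0.025 [0.0859 0.0886 0.1014]
scene0 -0.02 [0.0867 0.0988 0.1017]
scene0 -0.015 [0.086  0.0882 0.0905]
scene0 -0.01 [0.0857 0.0883 0.0911]
scene0 -0.005 [0.0859 0.0887 0.0916]
scene0 -0.0 [0.0861 0.088  0.0912]
scene0 0.005 [0.0853 0.0885 0.0907]
scene0 0.01 [0.0843 0.0883 0.0912]
scene0 0.015 [0.0844 0.0981 0.102 ]
scene0 0.02 [0.0858 0.0976 0.1018]
scene0 0.025 [0.086  0.0884 0.0909]
scene0 0.03 [0.0849 0.0885 0.0911]
scene0 0.035 [0.0851 0.0881 0.0911]
```

servo_tool(moves=[[0.085,0,-0.0265,0.0297,0,0,0],[0.085,0,-0.0265,0.0297,0,0,0],[0.085,0,-0.0265,0.0297,0,0,0],[0.085,0,-0.0265,0.0297,0,0,0],[0.085,0,-0.0265,0.0297,0,0,0]])

```text
clock: 0.52
tcp_pos: [0.2591, 0.4698, 0.2253]
orientation: [[-0.007, 0.214, 0.977], [-0.002, 0.977, -0.214], [-1.0, -0.004, -0.007]]
force: [1.0, -0.0, 0.2]
opening: 0.0848
```

servo_tool(moves=[[0.085,0,-0.0265,0.0297,0,0,0],[0.085,0,-0.0265,0.0297,0,0,0],[0.085,0,-0.0265,0.0297,0,0,0],[0.085,0,-0.0265,0.0297,0,0,0],[0.085,0,-0.0265,0.0297,0,0,0]])

```text
clock: 0.93
tcp_pos: [0.3782, 0.2988, 0.2233]
orientation: [[-0.009, 0.212, 0.977], [-0.004, 0.977, -0.212], [-1.0, -0.006, -0.008]]
force: [0.1, 0.2, 0.5]
opening: 0.0851
```

```bash
python3 go.py .5145 .107 .15 -12.3
```

```text
t 0.9333 tcp [0.3782 0.2988 0.2233] yawz -12.25817829117424 F [0.1382 0.2252 0.5227] open 0.08505751239701594
shift tool mm [  72.662  -158.0727  174.4735] rotvec deg [ 0.0432 -0.4837  0.3167]
```

servo_tool(moves=[[0.085,0.01,-0.0265,0.0292,0,-0.3,0.2],[0.085,0.01,-0.0265,0.0292,0,-0.3,0.2],[0.085,0.01,-0.0265,0.0292,0,0,0],[0.085,0.01,-0.0265,0.0292,0,0,0],[0.085,0.01,-0.0265,0.0292,0,0,0]])

```text
clock: 1.35
tcp_pos: [0.4948, 0.1334, 0.1744]
orientation: [[0.007, 0.212, 0.977], [0.006, 0.977, -0.212], [-1.0, 0.007, 0.006]]
force: [0.6, 0.2, 0.5]
opening: 0.0849
```

```bash
python3 go.py .5145 .107 .1 -12.3
```

```text
t 1.35 tcp [0.4948 0.1334 0.1744] yawz -12.239348525667122 F [0.6177 0.2399 0.4941] open 0.08488226341664348
shift tool mm [ 74.42   -22.1718  24.4792] rotvec deg [ 0.0618  0.3235 -0.4204]
```

servo_tool(moves=[[0.085,0.015,-0.012,0.013,0,0.3,-0.4],[0.085,0.015,-0.008,0.009,0,0,0],[0.085,0.01,0,0,0,0,0]])

```text
clock: 1.6
tcp_pos: [0.5173, 0.0967, 0.1332]
orientation: [[0.005, 0.228, 0.974], [-0.005, 0.974, -0.228], [-1.0, -0.004, 0.006]]
force: [-0.6, -0.3, 0.2]
opening: 0.0851
```

```bash
python3 go.py .5145 .107 .031 -12.3
```

```text
t 1.6 tcp [0.5173 0.0967 0.1332] yawz -13.15226774883612 F [-0.6302 -0.3112  0.1641] open 0.08513864321962723
shift tool mm [102.1539   9.8238  -5.6201] rotvec deg [-0.8529  0.3245  0.216 ]
```

servo_tool(moves=[[0.085,0.01,0.0085,-0.0035,-0.8,0.3,0.2],[0.085,0.01,0,0,0,0,0],[0.085,0,0,0,0,0,0]])

```text
clock: 1.85
tcp_pos: [0.5126, 0.1076, 0.109]
orientation: [[-0.006, 0.212, 0.977], [-0.0, 0.977, -0.212], [-1.0, -0.002, -0.006]]
force: [-0.3, -0.2, -0.3]
opening: 0.085
```

```bash
python3 go.py .5145 .107 .031 -12.3; python3 - <<'E'
from cell import r
import cv2
im,d=r.read_camera("scene");cv2.imwrite("pics/s1.png",cv2.resize(im[80:260,300:500,::-1],(780,585)[:2]))
E
```

```text
t 1.85 tcp [0.5126 0.1076 0.109 ] yawz -12.268865884964088 F [-0.2589 -0.2123 -0.3082] open 0.08502461765004686
shift tool mm [77.94   -0.0513  2.4127] rotvec deg [ 0.0314 -0.3413  0.0986]
```

View pics/s1.png

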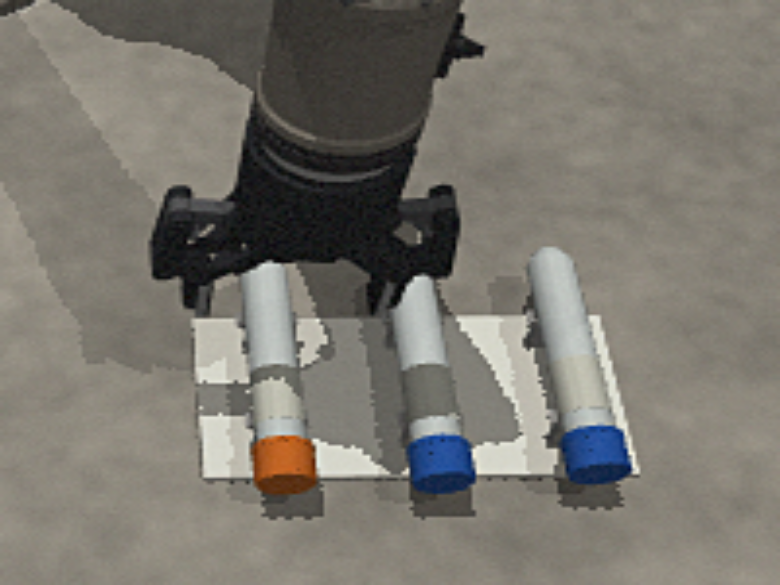

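The picture shows the open fingers straddling the orange tube (cap at crop pixel 285,465), the right finger clear of the neighbouring blue tube (about 420,300). Going down.

servo_tool(moves=[[0.085,0.02,0,0.002,0,-0.3,0.1],[0.085,0.02,0,0,0,0,0],[0.085,0.015,0,0,0,0,0],[0.085,0.008,0,0,0,0,0],[0.085,0,0,0,0,0,0]])

```text
clock: 2.32
tcp_pos: [0.5164, 0.1172, 0.0483]
orientation: [[0.007, 0.199, 0.98], [0.008, 0.98, -0.2], [-1.0, 0.009, 0.006]]
force: [-0.5, -0.7, 0.3]
opening: 0.0855
```

```bash
python3 go.py .5145 .107 .031 -12.3
```

```text
t 2.3167 tcp [0.5164 0.1172 0.0483] yawz -11.508029944946593 F [-0.4607 -0.7218  0.3304] open 0.08551243077909938
shift tool mm [ 17.1602 -10.5034   0.1035] rotvec deg [ 0.7935  0.3174 -0.5405]
```

servo_tool(moves=[[0.085,0,-0.009,0,0.6,0.3,-0.5],[0.085,0,0,0,0,0,0]])

```text
clock: 2.48
tcp_pos: [0.5147, 0.1094, 0.0493]
orientation: [[0.001, 0.208, 0.978], [0.001, 0.978, -0.208], [-1.0, 0.001, 0.001]]
force: [1.0, 0.0, 0.0]
opening: 0.0852
```

```bash
python3 go.py .5145 .107 .031 -12.3
```

```text
t 2.4833 tcp [0.5147 0.1094 0.0493] yawz -11.999038456734386 F [0.9875 0.0097 0.0156] open 0.08518114328812317
shift tool mm [18.2794 -2.3653  0.2961] rotvec deg [ 0.301   0.0341 -0.0629]
```

servo_tool(moves=[[0.085,0.009,-0.002,0,0.3,0,0],[0.085,0.008,0,0,0,0,0],[0.085,0,0,0,0,0,0]])

```text
clock: 2.73
tcp_pos: [0.5164, 0.1077, 0.0336]
orientation: [[0.006, 0.214, 0.977], [0.003, 0.977, -0.214], [-1.0, 0.004, 0.005]]
force: [0.0, 0.1, 0.2]
opening: 0.085
```

```bash
python3 go.py .5145 .107 .031 -12.3
```

```text
t 2.7333 tcp [0.5164 0.1077 0.0336] yawz -12.352978728622952 F [0.0482 0.0558 0.1831] open 0.08501072754768417
shift tool mm [ 2.6172 -1.141  -1.7605] rotvec deg [-0.0523  0.3106 -0.2459]
```

servo_tool(moves=[[0.085,0.002,-0.001,-0.0015,0,0.3,-0.2],[0.04,0,0,0,0,0,0],[0.02,0,0,0,0,0,0],[0.02,0,0,0,0,0,0],[0.02,0,0,0,0,0,0]], force=90)

```text
clock: 3.15
tcp_pos: [0.5149, 0.1067, 0.0313]
orientation: [[-0.0, 0.215, 0.977], [0.001, 0.977, -0.215], [-1.0, 0.0, -0.0]]
force: [-0.1, -0.3, 0.2]
opening: 0.0382
```

servo_tool(moves=[[0.02,0,0,0,0,0,0],[0.02,0,0,0,0,0,0],[0.02,0,0,0,0,0,0]])

```text
clock: 3.4
tcp_pos: [0.5151, 0.1074, 0.0319]
orientation: [[0.0, 0.214, 0.977], [0.001, 0.977, -0.214], [-1.0, 0.002, 0.0]]
force: [0.4, 0.5, 0.2]
opening: 0.0258
```

```bash
python3 go.py .5145 .107 .18 -12.3
```

```text
t 3.4 tcp [0.5151 0.1074 0.0319] yawz -12.365791169682502 F [0.4465 0.4613 0.1954] open 0.025807246916184617
shift tool mm [-148.0696   -0.3174   -0.5244] rotvec deg [-0.0658  0.0021 -0.0863]
```

servo_tool(moves=[[0.02,0,0,0,0,0,0],[0.02,0,0,0,0,0,0]])

```text
clock: 3.57
tcp_pos: [0.5152, 0.1073, 0.0319]
orientation: [[0.001, 0.214, 0.977], [0.001, 0.977, -0.214], [-1.0, 0.001, 0.0]]
force: [-0.1, 0.7, 0.2]
opening: 0.0257
```

servo_tool(moves=[[0.02,-0.01,0,0,0,0,0],[0.02,-0.01,0,0,0,0,0],[0.02,-0.01,0,0,0,0,0]])

```text
clock: 3.82
tcp_pos: [0.5131, 0.1067, 0.062]
orientation: [[-0.004, 0.214, 0.977], [-0.001, 0.977, -0.214], [-1.0, -0.002, -0.004]]
force: [0.5, 0.8, -0.6]
opening: 0.0256
```

```bash
python3 go.py .5145 .107 .2 -12.3
```

```text
t 3.8167 tcp [0.5131 0.1067 0.062 ] yawz -12.384596674518818 F [ 0.5128  0.808  -0.6446] open 0.02561810458092721
shift tool mm [-138.0359    0.4262    0.6963] rotvec deg [-0.0844 -0.2373  0.0863]
```

servo_tool(moves=[[0.02,-0.035,0,0,0,0,0],[0.02,-0.035,0,0,0,0,0],[0.02,-0.035,0,0,0,0,0],[0.02,-0.025,-0.02,0,-5,0,0],[0.02,0,-0.03,0.01,-5,0,0]])

```text
clock: 4.23
tcp_pos: [0.5155, 0.0619, 0.2039]
orientation: [[-0.001, 0.025, 1.0], [0.003, 1.0, -0.025], [-1.0, 0.003, -0.001]]
force: [1.5, -1.2, 0.2]
opening: 0.0258
```

```bash
python3 go.py .574 -.201 .2 17.6; python3 - <<'E'
from cell import r
import cv2
im,d=r.read_camera("scene");cv2.imwrite("pics/s2.png",im[:,:,::-1])
E
```

```text
t 4.2333 tcp [0.5155 0.0619 0.2039] yawz -1.4495384904636421 F [ 1.5007 -1.231   0.2069] open 0.025755716037834667
shift tool mm [   2.9844 -261.3303   65.1483] rotvec deg [-19.0496  -0.014   -0.1866]
```

View pics/s2.png

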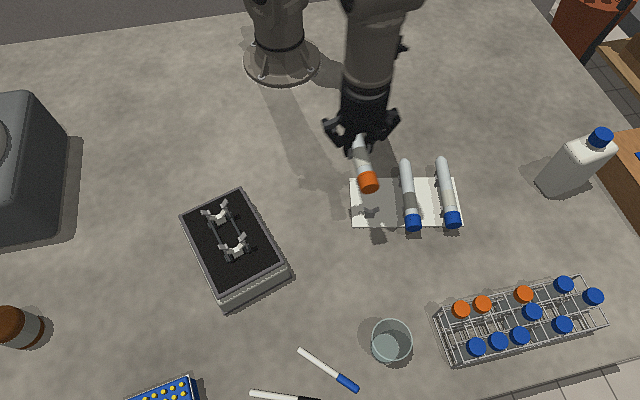

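The tube is held level in the gripper (cap at 368,183); the blue tubes are undisturbed.

servo_tool(moves=[[0.02,0,-0.03,0.01,-5,0,0],[0.02,0,-0.03,0.01,-5,0,0],[0.02,0,-0.03,0.01,-5,0,0],[0.02,0,-0.03,0.005,-3,0,0],[0.02,0,-0.03,0,0,0,0]])

```text
clock: 4.7
tcp_pos: [0.5743, -0.0924, 0.2104]
orientation: [[0.009, -0.3, 0.954], [0.004, 0.954, 0.3], [-1.0, 0.001, 0.01]]
force: [0.1, 0.7, -0.8]
opening: 0.0257
```

```bash
python3 go.py .574 -.201 .19 17.6
```

```text
t 4.7 tcp [ 0.5743 -0.0924  0.2104] yawz 17.442906792002244 F [ 0.0613  0.6766 -0.8413] open 0.025696459032494318
shift tool mm [  20.0156 -103.5558  -33.044 ] rotvec deg [-0.1569  0.5607 -0.0486]
```

servo_tool(moves=[[0.02,0.002,-0.025,-0.008,0,0.5,0],[0.02,0.002,-0.025,-0.008,0,0,0],[0.02,0.002,-0.02,-0.008,0,0,0],[0.02,0,-0.015,-0.004,0,0,0],[0.02,0,0,0,0,0,0]])

```text
clock: 5.12
tcp_pos: [0.5722, -0.1968, 0.2091]
orientation: [[0.005, -0.285, 0.959], [-0.007, 0.959, 0.285], [-1.0, -0.008, 0.003]]
force: [-0.6, -1.1, -1.3]
opening: 0.0256
```

```bash
python3 go.py .574 -.201 .18 17.6
```

```text
t 5.1167 tcp [ 0.5722 -0.1968  0.2091] yawz 16.53982185198731 F [-0.6042 -1.0599 -1.33  ] open 0.025558108967196447
shift tool mm [29.1791 -4.3076  0.4444] rotvec deg [-1.0608  0.169   0.4471]
```

servo_tool(moves=[[0.02,0.01,-0.0035,0,-1,0.2,0.4],[0.02,0.01,0,0,0,0,0],[0.02,0,0,0,0,0,0],[0.02,0,0,0,0,0,0]])

```text
clock: 5.45
tcp_pos: [0.5729, -0.1991, 0.1905]
orientation: [[0.001, -0.298, 0.955], [0.001, 0.955, 0.298], [-1.0, 0.0, 0.001]]
force: [0.8, 0.4, -1.0]
opening: 0.0254
```

```bash
python3 go.py .574 -.201 .18 17.6;  python3 - <<'E'
from cell import r
import cv2,numpy as np
for n in("scene","top"):
    im,d=r.read_camera(n);c=r.calibration(n);np.savez(n+"3.npz",im=im,d=d,K=c["intrinsics"],V=c["view"])
    x0,y0=(150,130) if n=="scene" else (340,80)
    cv2.imwrite(f"pics/{n}3.png",cv2.resize(im[y0:y0+180,x0:x0+200,::-1],(660,594),interpolation=cv2.INTER_CUBIC))
E
```

```text
t 5.45 tcp [ 0.5729 -0.1991  0.1905] yawz 17.33924554179582 F [ 0.7729  0.3932 -1.0352] open 0.02539306689212867
shift tool mm [10.5483 -2.1312  0.4524] rotvec deg [-0.2607  0.0855 -0.0088]
```

View pics/scene3.png

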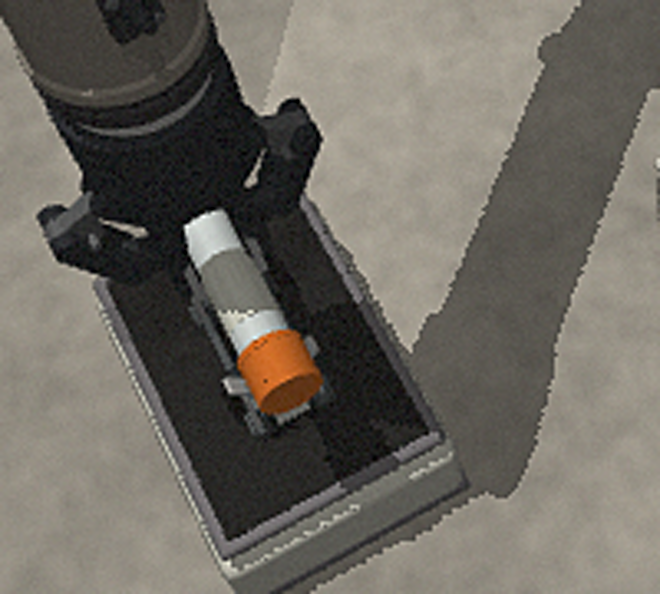

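View pics/top3.png

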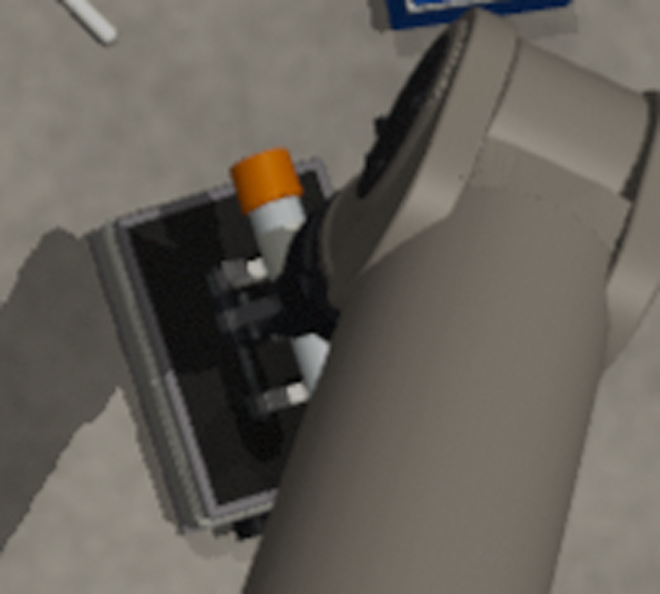

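```bash
python3 - <<'E'
from h import *
from scipy.optimize import least_squares
np.set_printoptions(precision=4,suppress=True)
for n in("scene3","top3"):
    im,w=pts(n);i=im.astype(int);W=w.reshape(-1,3);I=i.reshape(-1,3)
    a=np.radians(17.4);d=W[:,:2]-[.573,-.199];x=d@[np.cos(a),np.sin(a)];y=d@[-np.sin(a),np.cos(a)]
    z=W[:,2]
    o=(I[:,0]-I[:,2]>60)&(x>.05)&(x<.11)&(abs(y)<.03)&(z>.17)
    print(n,"cap",o.sum(),"x range",x[o].min(),x[o].max(),"y",y[o].min(),y[o].max(),"z",z[o].min(),z[o].max())
    b=(x>.013)&(x<.058)&(abs(y)<.016)&(z>.185)&(z<.235)&(I.min(1)>70)
    P=np.c_[x,y,z][b];C=np.c_[x,y,z][o&(x<.085)]
    def f(p):
        def dist(Q): return np.hypot(Q[:,1]-p[0]-p[1]*Q[:,0],Q[:,2]-p[2]-p[3]*Q[:,0])
        return np.r_[dist(P)-.014,dist(C)-.017]
    s=least_squares(f,[0,0,.209,0],loss="soft_l1",f_scale=.001)
    print(b.sum(),"y0,slope,z0,slope",s.x,"rms",np.std(s.fun))
E
```

```text
scene3 cap 451 x range 0.05791317594514815 0.08941763464174877 y -0.016171443992508375 0.01617814841258779 z 0.19442947904533447 0.22626299583057752
413 y0,slope,z0,slope [-0.0002  0.0052  0.2081 -0.0147] rms 0.0008804530017403751
top3 cap 278 x range 0.059844520198833864 0.08763175325820056 y -0.016837128343298015 0.017478159344884867 z 0.20679951096535398 0.22796138526686005
202 y0,slope,z0,slope [-0.0001  0.0031  0.2091 -0.0195] rms 0.0013023278483590489
```

servo_tool(moves=[[0.02,0.008,-0.0018,0.0005,-0.2,0.1,0],[0.02,0.01,0,0,0,0,0],[0.02,0.008,0,0,0,0,0],[0.02,0,0,0,0,0,0]], force=110)

```text
clock: 5.88
tcp_pos: [0.5754, -0.1978, 0.1632]
orientation: [[0.002, -0.306, 0.952], [0.001, 0.952, 0.306], [-1.0, 0.0, 0.002]]
force: [-0.3, 0.8, -0.1]
opening: 0.0255
```

```bash
python3 go.py .5738 -.2008 .14 17.6
```

```text
t 5.8833 tcp [ 0.5754 -0.1978  0.1632] yawz 17.81639422445617 F [-0.2541  0.7744 -0.1353] open 0.02549490000617761
shift tool mm [23.2085 -2.414  -2.5216] rotvec deg [ 0.2164  0.1178 -0.0243]
```

servo_tool(moves=[[0.02,0.008,-0.002,-0.002,0.2,0.1,0],[0.02,0.007,0,0,0,0,0],[0.02,0,0,0,0,0,0]])

```text
clock: 6.13
tcp_pos: [0.5736, -0.2, 0.1457]
orientation: [[-0.002, -0.303, 0.953], [0.001, 0.953, 0.303], [-1.0, 0.001, -0.001]]
force: [0.1, 1.2, 0.1]
opening: 0.025
```

```bash
python3 go.py .5738 -.2008 .14 17.6
```

```text
t 6.1333 tcp [ 0.5736 -0.2     0.1457] yawz 17.612920199864572 F [0.1327 1.213  0.0843] open 0.025049961125339634
shift tool mm [ 5.7201 -0.7985 -0.0549] rotvec deg [ 0.0129 -0.0721 -0.0709]
```

Aligned within 1 mm; pressing in steps.

servo_tool(moves=[[0.02,0.006,-0.0008,0,0,0,0],[0.02,0.005,0,0,0,0,0],[0.02,0.005,0,0,0,0,0]])

```text
clock: 6.38
tcp_pos: [0.5747, -0.2006, 0.1307]
orientation: [[-0.0, -0.302, 0.953], [0.002, 0.953, 0.302], [-1.0, 0.002, 0.001]]
force: [-4.5, 2.6, 20.1]
opening: 0.0256
```

```bash
python3 go.py .5738 -.2008 .112 17.6
```

```text
t 6.3833 tcp [ 0.5747 -0.2006  0.1307] yawz 17.585174162844346 F [-4.5123  2.627  20.0846] open 0.02558132964240044
shift tool mm [18.6792  0.0346 -0.9075] rotvec deg [-0.0148  0.0419 -0.1329]
```

servo_tool(moves=[[0.02,0.006,0,0,0,0,0],[0.02,0.006,0,0,0,0,0]])

```text
clock: 6.55
tcp_pos: [0.5762, -0.2007, 0.1231]
orientation: [[0.003, -0.302, 0.953], [0.004, 0.953, 0.302], [-1.0, 0.003, 0.005]]
force: [-3.1, 2.6, 8.6]
opening: 0.0251
```

```bash
python3 go.py .5738 -.2008 .112 17.6
```

```text
t 6.55 tcp [ 0.5762 -0.2007  0.1231] yawz 17.570527574817685 F [-3.0935  2.5831  8.6155] open 0.025105685876955004
shift tool mm [11.0697  0.5811 -2.3575] rotvec deg [-0.0291  0.2665 -0.1778]
```

servo_tool(moves=[[0.02,0.006,0,-0.001,0,0.2,0],[0.02,0.005,0,-0.001,0,0,0]])

```text
clock: 6.72
tcp_pos: [0.5763, -0.1998, 0.1139]
orientation: [[0.004, -0.303, 0.953], [0.006, 0.953, 0.303], [-1.0, 0.004, 0.006]]
force: [0.1, 1.6, 0.0]
opening: 0.0252
```

```bash
python3 go.py .5738 -.2008 .112 17.6
```

```text
t 6.7167 tcp [ 0.5763 -0.1998  0.1139] yawz 17.61550019109669 F [0.0775 1.5864 0.0096] open 0.025158041906007813
shift tool mm [ 1.9217 -0.2396 -2.6643] rotvec deg [ 0.0163  0.3374 -0.2568]
```

servo_tool(moves=[[0.02,0.003,0,-0.002,0,0.3,-0.2],[0.02,0.002,0,0,0,0,0]])

```text
clock: 6.88
tcp_pos: [0.5768, -0.1991, 0.1117]
orientation: [[0.005, -0.303, 0.953], [0.003, 0.953, 0.303], [-1.0, 0.002, 0.006]]
force: [-4.0, 3.6, 18.6]
opening: 0.0249
```

```bash
python3 go.py .5738 -.2008 .112 17.6
```

```text
t 6.8833 tcp [ 0.5768 -0.1991  0.1117] yawz 17.639255653126153 F [-4.0008  3.6327 18.5987] open 0.02494116645248213
shift tool mm [-0.3005 -0.7288 -3.4186] rotvec deg [ 0.0395  0.334  -0.1009]
```

servo_tool(moves=[[0.02,0.003,0,0,0,0.3,0]])

```text
clock: 6.97
tcp_pos: [0.5787, -0.1985, 0.1117]
orientation: [[0.004, -0.303, 0.953], [0.003, 0.953, 0.303], [-1.0, 0.002, 0.005]]
force: [-2.9, 5.4, 19.9]
opening: 0.0251
```

servo_tool(moves=[[0.03,0,0,0,0,0,0],[0.04,0,0,0,0,0,0],[0.05,0,0,0,0,0,0],[0.05,0,0,0,0,0,0]])

```text
clock: 7.3
tcp_pos: [0.5797, -0.1993, 0.1121]
orientation: [[0.006, -0.303, 0.953], [0.001, 0.953, 0.303], [-1.0, -0.001, 0.006]]
force: [0.3, 0.2, 0.9]
opening: 0.0501
```

```bash
python3 go.py .5738 -.2008 .19 17.6
```

```text
t 7.3 tcp [ 0.5797 -0.1993  0.1121] yawz 17.661437387332825 F [0.278  0.1802 0.8937] open 0.05014864810552363
shift tool mm [-77.8966   0.3509  -5.6026] rotvec deg [0.0613 0.3716 0.0525]
```

```bash
cat > chk.py <<'E'
import sys
from cell import r
from h import *
from scipy.optimize import least_squares
np.set_printoptions(precision=4,suppress=True)
t=sys.argv[1]
for n in("scene","top"):
    im,d=r.read_camera(n);c=r.calibration(n);np.savez(n+t+".npz",im=im,d=d,K=c["intrinsics"],V=c["view"])
    x0,y0=(150,130) if n=="scene" else (340,80)
    cv2.imwrite(f"pics/{n}{t}.png",cv2.resize(im[y0:y0+180,x0:x0+200,::-1],(660,594),interpolation=cv2.INTER_CUBIC))
    im,w=pts(n+t);i=im.astype(int);W=w.reshape(-1,3);I=i.reshape(-1,3)
    a=np.radians(17.65);d=W[:,:2]-[.5738,-.2005];x=d@[np.cos(a),np.sin(a)];y=d@[-np.sin(a),np.cos(a)]
    z=W[:,2]
    o=(I[:,0]-I[:,2]>60)&(x>.04)&(x<.12)&(abs(y)<.03)&(z>.1)
    print(n,"cap",o.sum(),"x",x[o].min(),x[o].max(),"y",y[o].min(),y[o].max(),"z",z[o].min(),z[o].max())
    b=(x>.047)&(x<.058)|(abs(x)<.033)|(x<-.047)&(x>-.073)
    b&=(abs(y)<.016)&(z>.118)&(z<.16)&(I.min(1)>70)
    P=np.c_[x,y,z][b];C=np.c_[x,y,z][o&(x<.085)]
    def f(p):
        dist=lambda Q:np.hypot(Q[:,1]-p[0]-p[1]*Q[:,0],Q[:,2]-p[2]-p[3]*Q[:,0])
        return np.r_[dist(P)-.014,dist(C)-.017]
    s=least_squares(f,[0,0,.13,0],loss="soft_l1",f_scale=.001)
    q=np.abs(y)<.01; e=q&(z>.12)&(z<.16)&(x<-.05)&(x>-.12)
    print(b.sum(),"y0,slope,z0,slope",s.x,"rms",np.std(s.fun),"tail x min",x[e].min() if e.any() else None)
E
python3 chk.py 4
```

```text
scene cap 365 x 0.0644817162718477 0.09490271103872566 y -0.015910171622014926 0.016440153051288667 z 0.11656551765758871 0.1475576813913998
400 y0,slope,z0,slope [ 0.0006 -0.0014  0.1287 -0.0018] rms 0.0009814523414840557 tail x min None
top cap 234 x 0.06597152936626507 0.09321382624031685 y -0.016585148981596395 0.016852116365357692 z 0.12729855077965457 0.1497285052814169
97 y0,slope,z0,slope [-0.0004  0.0066  0.1305 -0.0128] rms 0.001529534736795033 tail x min None
```

View pics/scene4.png

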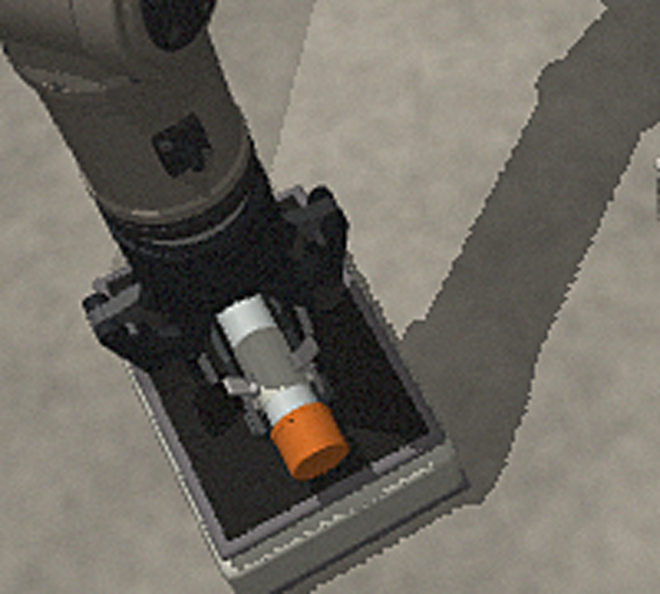

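The tube is between the fingers, cap at crop (310,440), axis height about 0.129–0.130 m: home. It sits about 4.5 mm off centre towards the cap, so I'll regrip and slide it back.

servo_tool(moves=[[0.02,0,0,0,0,0,0],[0.02,0,0,0,0,0,0],[0.02,0,0,0,0,0,0],[0.02,0,0,0,0,0,0],[0.02,0,0,0,0,0,0]], force=80)

```text
clock: 7.82
tcp_pos: [0.5786, -0.1984, 0.1117]
orientation: [[0.004, -0.303, 0.953], [0.004, 0.953, 0.303], [-1.0, 0.002, 0.005]]
force: [-0.6, 0.7, 1.3]
opening: 0.0259
```

servo_tool(moves=[[0.02,0,0,-0.004,0,0,0],[0.02,0,0,-0.003,0,0,0]])

```text
clock: 7.98
tcp_pos: [0.5731, -0.2002, 0.1117]
orientation: [[0.006, -0.303, 0.953], [0.003, 0.953, 0.303], [-1.0, 0.001, 0.007]]
force: [1.2, 0.4, 0.9]
opening: 0.026
```

```bash
python3 go.py .5738 -.2008 .112 17.6
```

```text
t 7.9833 tcp [ 0.5731 -0.2002  0.1117] yawz 17.665567017721038 F [1.195  0.3977 0.8792] open 0.025961460559483052
shift tool mm [-0.2878 -0.7819  0.5346] rotvec deg [ 0.0658  0.3826 -0.0782]
```

Slid back about 5.5 mm. Opening enough to clear the tube and going up.

servo_tool(moves=[[0.02,0,0,0,0,0,0],[0.04,0,0,0,0,0,0],[0.05,0,0,0,0,0,0],[0.05,0,0,0,0,0,0]])

```text
clock: 8.32
tcp_pos: [0.5711, -0.2009, 0.1111]
orientation: [[0.004, -0.303, 0.953], [0.003, 0.953, 0.303], [-1.0, 0.002, 0.005]]
force: [-0.6, 0.2, -0.0]
opening: 0.05
```

```bash
python3 go.py .5738 -.2008 .112 17.6;python3 chk.py 5
```

```text
t 8.3167 tcp [ 0.5711 -0.2009  0.1111] yawz 17.608595477955316 F [-0.5557  0.2314 -0.0144] open 0.04997913903421528
shift tool mm [-0.8615 -0.6682  2.5947] rotvec deg [ 0.0088  0.2641 -0.1029]
scene cap 365 x 0.058196676724239935 0.08860771007181377 y -0.015842777959803822 0.016672776472255357 z 0.11392939860623952 0.1476388049708336
458 y0,slope,z0,slope [ 0.0005 -0.0004  0.1288 -0.0039] rms 0.000982582923843606 tail x min None
top cap 236 x 0.05959483321994453 0.08692998089641196 y -0.016126158921943756 0.017596626652817714 z 0.1287017021392488 0.1503334276679379
129 y0,slope,z0,slope [-0.0004  0.0069  0.1297 -0.005 ] rms 0.0013939945111111356 tail x min None
```

servo_tool(moves=[[0.055,-0.008,0,0,0,0,0],[0.055,-0.012,0,0,0,0,0],[0.055,-0.015,0,0,0,0,0],[0.055,-0.02,0,0,0,0,0],[0.055,-0.03,0,0,0,0,0]])

```text
clock: 8.83
tcp_pos: [0.5667, -0.1997, 0.1953]
orientation: [[-0.009, -0.302, 0.953], [0.006, 0.953, 0.302], [-1.0, 0.008, -0.007]]
force: [0.2, 1.2, 1.1]
opening: 0.0549
```

servo_tool(moves=[[0.055,-0.035,0.02,0,0,0,0],[0.055,0,0.04,-0.01,0,0,0],[0.055,0,0.04,-0.01,0,0,0],[0.055,0,0.04,-0.01,0,0,0],[0.055,0,0.02,0,0,0,0]])

```text
clock: 9.25
tcp_pos: [0.4946, -0.0618, 0.2459]
orientation: [[0.013, -0.288, 0.958], [-0.003, 0.958, 0.288], [-1.0, -0.006, 0.012]]
force: [1.9, 0.7, 0.2]
opening: 0.055
```

servo_tool(moves=[[0.055,0,0,-0.03,0,0,0],[0.055,0,0,-0.02,0,0,0],[0.055,0,0,0,0,0,0],[0.055,0,0,0,0,0,0]])

```text
clock: 9.58
tcp_pos: [0.4453, -0.0694, 0.2503]
orientation: [[0.022, -0.3, 0.954], [0.003, 0.954, 0.3], [-1.0, -0.004, 0.022]]
force: [0.1, -0.1, -0.4]
opening: 0.0553
```

```bash
python3 go.py .5738 -.2008 .112 17.6;python3 chk.py 6; python3 -c "
import numpy as np,cv2
cv2.imwrite('pics/full6.png',np.load('scene6.npz')['im'][:,:,::-1])"
```

```text
t 9.5833 tcp [ 0.4453 -0.0694  0.2503] yawz 17.469661914948528 F [ 0.0559 -0.0817 -0.4349] open 0.05527791497674902
shift tool mm [ 140.7636 -163.3405   80.1632] rotvec deg [-0.1328  1.2348  0.2312]
scene cap 357 x 0.05804467981981988 0.08872446017137486 y -0.015843063592583088 0.016628937488879572 z 0.1159090307077929 0.14744682567346878
713 y0,slope,z0,slope [0.0005 0.0013 0.1286 0.    ] rms 0.0009197178913502386 tail x min -0.08859588325116487
top cap 234 x 0.05947297618172226 0.08718831538198744 y -0.016708075414761433 0.01698848238474425 z 0.12809173446650424 0.14941364656975564
692 y0,slope,z0,slope [-0.0001  0.0008  0.1294  0.0004] rms 0.0013965629814524018 tail x min -0.08801456733630743
```

View pics/full6.png

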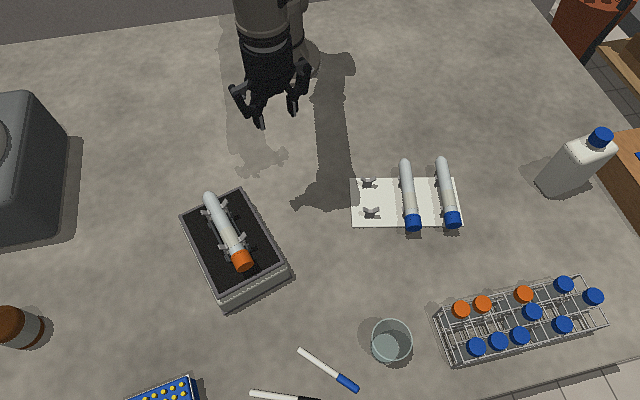

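View pics/top6.png

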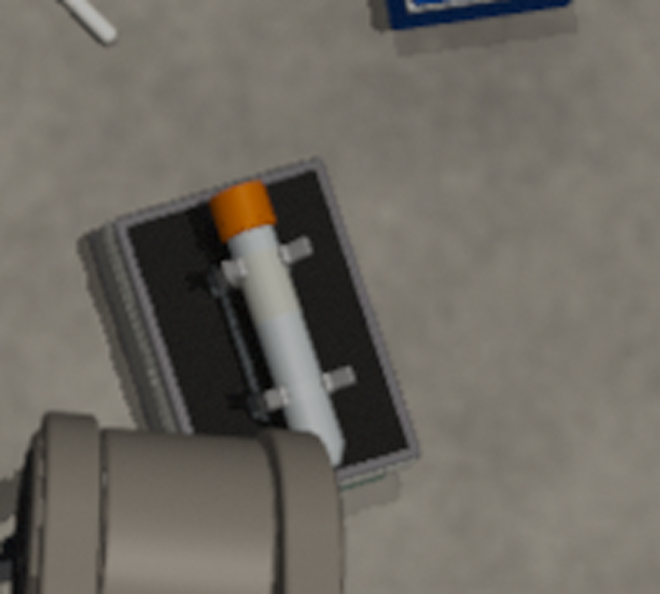

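The tube lies level in the clip, cap at scene pixel (243,260). Both fingers of each pair hold it. The blue tubes are on their rests (408,190 and 447,190), and the arm is clear.

```bash
python3 -c "
from cell import r
print(r.finish_job())"
```

```text
the job is handed in; nothing more can be done
None
```

The orange-capped tube is pressed home in the mixer's spring clip and released, and the job was handed in about 9.7 s into the 38 s limit.

- **Pressing in:** the push force reached about 20 N, fell to about zero as the fingers snapped over, then rose to about 20 N on the V rests. The highest reading I took was 19.9 N vertical.
- **Centring fix:** the tool drifted about 5 mm along the clip during pressing, leaving the tube about 4.5 mm off centre. I regripped it and slid it back.
- **Last check of the tube:** both cameras show it level, with its axis at 0.1286 m (scene) and 0.1294 m (top). The expected height is 0.130 m, and the gap is within the 2 mm calibration. It is within 0.5 mm of the clip's centreline and about 1–2 mm off centre along its length.
- **Other checks:** the two blue tubes are still lying on their rests, and the open gripper stands clear of everything. No check failed or disagreed.

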